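# Set the taps of a sample splitter with a fingertip

## Robot

A 6-joint arm with a two-finger parallel gripper is mounted at the origin on a cart in front of the work surface, level with it; the furniture and walls round the work are solid. World frame = base frame: x ahead of the robot, y to its left, z up, the work surface at z = 0. Lengths are in mm, angles in rad, forces in N, time in s.
With the tool pointing down it reaches from about 400 to 925 mm from the base axis. Payload 12.5 kg.
Tool frame: the origin (TCP) lies midway between the tips of the shut fingers; the grasp point (between the pads) lies 19 mm behind it; z points along the fingers, y is the line along which they close (so a half turn about z gives the same grasp; the last joint's range is limited). The gripper opens to 95 mm and grips with 3 to 60 N. Pads are 20 mm wide; open, the fingers measure 119 mm over their backs; the gripper's body (75 mm by 180 mm) begins 59 mm behind the grasp point.
Start: joints at [-0.106, 0.491, 1.559, -0, 1.092, -0.106], TCP at [625.017, 0.021, 214.661] pointing down, gripper open.
Joint ranges: [-3.1, 3.1], [-0.84, 2.19], [0.05, 2.79], [-1.13, 4.28], [0.06, 2.93], [-2.69, 2.69]. Speed limits (rad/s): [2.22, 2.22, 2.79, 3.14, 3.14, 3.14].

## Interface

Orientations are given as [roll, pitch, yaw] about the fixed x, y, z axes, in that order (R = Rz(yaw) Ry(pitch) Rx(roll)).
In Python, from cell import env gives the robot as it stands.
- The arm moves only by the tool arm_command, never from a script. Its argument "targets" is a list of rows, each a list of 5 numbers: the shift along the tool's x, y, z in mm, then the turn about the tool's z in degrees, then the opening, from 0 (shut) to 1 (fully open). In form: [[tx, ty, tz, roll, fingers], ...]. A call has 1 to 5 rows; each row is the pose to reach, as a shift and turn from the pose commanded when the call began, along the tool's axes at that moment; what a row does not reach only later rows make up. A row lasts 1/10 s, in which the tool goes at most 50 mm and 8.59 degrees, less where a joint would pass 70% of its speed; a pose out of reach is approached as far as the arm can. A call with a gripper value outside its range is refused whole. The fingers move at their own pace and stop on an object; the grip force is fixed at half the most. Time passes only in rows, so rows that repeat a pose let the fingers close. It gives the time, the measured TCP pose, the force, the opening and the grip force at its end, in the units of the state.
- env.state(): the state, without advancing time (a new reading comes with each control period).
- env.read_camera(name): name is "scene" or "side" or "wrist"; returns a dict with "frame" (420x560x3 uint8, red, green, blue), "vertical_fov" (degrees; the focal length in pixels is half the picture's height over the tangent of half this angle, whatever the lens; pixels are square), "cx", "cy" (the principal point, pixels), "world_from_camera" (4x4, takes a point from camera to world coordinates); the wrist camera has in their place "hand_eye" (4x4, takes a point from camera to tool coordinates, whose origin is the TCP and whose axes are the flange's). Camera axes: x right, y down, z forward; pixel columns grow to the right and rows downward; lengths in mm; the calibration is good to about 2 mm. A picture is of the moment at which its call begins: read the wrist's pose just before it. There is no depth.
- env.job_done(): hands the job in; it is judged then, once.
The state is a dict: "t": time; "joints": joint angles; "qvel": joint speeds; "tau": joint torques, N m; "eef_pos": TCP position; "tcp_rot": TCP orientation; "ft_force": force on the tool from outside, world axes, zero at the start; "moment": the same for the moment, N m; "opening": opening from 0.0 (shut) to 1.0 (fully open); "grip_force": force on a finger pad.
Only numpy, scipy, OpenCV 4.12 (cv2) and the standard library are available. Lean on these libraries where they do the work, as an engineer would, in place of code of your own. Each camera call takes 0.05 s, during which the arm holds its last target. There are 200 camera calls.

## Task

The sample splitter was left to dry with its three tap levers half-way; the next sample is to be shared evenly between the two open beakers. With a fingertip, gently push the lever over each beaker fully open (in line with its spout) and the lever over the capped bottle fully shut (straight across), up to the stops. Do not grip or force the levers, and leave the beakers, the bottle and everything else where they stand.

Things in the scene. Friction and masses are not known exactly. Their poses are not given: they have to be found in the camera images.
- splitter: Sample splitter, fixed to the bench: an open stainless trough (100 x 400 mm, rim 209 mm above the bench) on four thin legs, with three ball taps, 130 mm apart, along the long side that faces the robot. Origin on the bench below the stem of the middle tap; its x points from the taps back to the trough (trough wall 65 mm behind the stems), y along the row to the left tap, z up. Each tap has a pipe at 152 mm height, a round housing (top at 168 mm) and a spout bent down.
- lever_left (a joint): Lever of the left tap (seen from the robot), turning level about the upright stem between two firm stops: 0 = fully shut, lever straight across its tap and pointing left along splitter +y; 1.571 rad = fully open, lever in line with its tap and pointing toward the robot along splitter -x. It grows counter-clockwise seen from above and stays where it is left; friction 0.15 N m (about 2.5 N at the sleeve).
- lever_middle (a joint): Lever of the middle tap (seen from the robot), turning level about the upright stem between two firm stops: 0 = fully shut, lever straight across its tap and pointing left along splitter +y; 1.571 rad = fully open, lever in line with its tap and pointing toward the robot along splitter -x. It grows counter-clockwise seen from above and stays where it is left; friction 0.15 N m (about 2.5 N at the sleeve).
- lever_right (a joint): Lever of the right tap (seen from the robot), turning level about the upright stem between two firm stops: 0 = fully shut, lever straight across its tap and pointing left along splitter +y; 1.571 rad = fully open, lever in line with its tap and pointing toward the robot along splitter -x. It grows counter-clockwise seen from above and stays where it is left; friction 0.15 N m (about 2.5 N at the sleeve).
- stem_left (a point): Turning axis of the left lever, 179 mm above the bench; its axes are those of the splitter.
- grip_left (a point): Centre of the black sleeve on the left lever, 60 mm from the stem and 188.5 mm above the bench; turns with the lever, y points outward along it. The sleeve is 52 mm long (34 to 86 mm from the stem), 16 mm wide and 11 mm high (183 to 194 mm above the bench).
- spout_left (a point): Mouth of the left spout, 114 mm above the bench and 45 mm in front of the stem.
- stem_middle (a point): Turning axis of the middle lever, 179 mm above the bench; its axes are those of the splitter.
- grip_middle (a point): Centre of the black sleeve on the middle lever, 60 mm from the stem and 188.5 mm above the bench; turns with the lever, y points outward along it. The sleeve is 52 mm long (34 to 86 mm from the stem), 16 mm wide and 11 mm high (183 to 194 mm above the bench).
- spout_middle (a point): Mouth of the middle spout, 114 mm above the bench and 45 mm in front of the stem.
- stem_right (a point): Turning axis of the right lever, 179 mm above the bench; its axes are those of the splitter.
- grip_right (a point): Centre of the black sleeve on the right lever, 60 mm from the stem and 188.5 mm above the bench; turns with the lever, y points outward along it. The sleeve is 52 mm long (34 to 86 mm from the stem), 16 mm wide and 11 mm high (183 to 194 mm above the bench).
- spout_right (a point): Mouth of the right spout, 114 mm above the bench and 45 mm in front of the stem.
- beaker_a_mid (a point): Centre, half-way up, of an open clear beaker (73 mm wide, 92 mm high) that stands under one of the spouts; which one varies. Light and loose; leave it standing.
- beaker_b_mid (a point): Centre, half-way up, of an open clear beaker (73 mm wide, 92 mm high) that stands under one of the spouts; which one varies. Light and loose; leave it standing.
- capped_bottle_mid (a point): Centre, half-way up, of a screw-capped round bottle (56 mm wide, 100 mm high, cap on) that stands under one of the spouts; which one varies. Loose; leave it standing.
- loose_cap: Spare bottle cap (40 mm wide, 16 mm high) lying on the bench to the left of the left tap; origin under its centre. Bystander.
- forceps: Steel forceps (115 x 13 mm, 7 mm high) lying on the bench between the left and the middle vessel; origin under the middle, its y along them. Bystander.
- tube50: Conical tube with screw cap (33 x 115 mm), lying on the bench to the left of the splitter. Bystander.
Things that resemble listed ones, but are neither listed nor needed, are in the scene too. Leave any orange or purple look-alike of the part that bears capped_bottle_mid alone. Leave any purple look-alike of the part that bears beaker_b_mid alone.

How it is judged (in metres and radians):
At the end, for the whole second after the job is handed in: The two levers above the open beakers are within 8 degrees of the open stop, the lever above the capped bottle is within 8 degrees of the shut stop, and beakers and bottle still stand upright and at rest under their spouts (within 25 mm) (((horizontal distance between capped_bottle_mid and spout_left below 0.025 m and value of joint lever_left below 0.14 rad) or (horizontal distance between any of beaker_a_mid, beaker_b_mid and spout_left below 0.025 m and value of joint lever_left above 1.43 rad)) and ((horizontal distance between capped_bottle_mid and spout_middle below 0.025 m and value of joint lever_middle below 0.14 rad) or (horizontal distance between any of beaker_a_mid, beaker_b_mid and spout_middle below 0.025 m and value of joint lever_middle above 1.43 rad)) and ((horizontal distance between capped_bottle_mid and spout_right below 0.025 m and value of joint lever_right below 0.14 rad) or (horizontal distance between any of beaker_a_mid, beaker_b_mid and spout_right below 0.025 m and value of joint lever_right above 1.43 rad)) and angle between each of beaker_a_mid, beaker_b_mid, capped_bottle_mid's own z axis and vertical below 0.1 rad and linear speed of each of beaker_a, beaker_b, capped_bottle below 0.02 m/s); the robot touches nothing.
It fails at once if a beaker or the capped bottle is lifted, knocked or pushed aside by more than 15 mm (distance of any of beaker_a_mid, beaker_b_mid, capped_bottle_mid from where it was at the start of the episode above 0.015 m).
It fails at once if a bystander (spare cap, forceps, conical tube) is moved more than 30 mm (distance of any of loose_cap, forceps, tube50 from where it was at the start of the episode above 0.03 m).
It fails at once if a lever is forced (over 40 N) (contact force between the fingers and lever_left above 40 N or contact force between the fingers and lever_middle above 40 N or contact force between the fingers and lever_right above 40 N).
It fails at once if a lever is gripped: the fingers press on both flanks of its sleeve at once ((contact force between the fingers and lever_left_c2 above 2 N and contact force between the fingers and lever_left_c3 above 2 N) or (contact force between the fingers and lever_middle_c2 above 2 N and contact force between the fingers and lever_middle_c3 above 2 N) or (contact force between the fingers and lever_right_c2 above 2 N and contact force between the fingers and lever_right_c3 above 2 N)).
It also fails if it takes over 51 s, if anything falls off the work surface, if the arm or the gripper's body presses on something with over 40 N, if the wrist force passes 120 N, or if a joint passes its speed limit or range.

## Working session

There is one attempt and no reset: what is moved stays moved. The work goes in short steps, Python scripts to look and compute and a tool call to move; the robot and the scene stay as the last step left them, time stands still between calls to the robot, and variables do not carry over. Pictures are saved under pics/ and viewed, at most 10 in all, crops included, and the job is handed in when it is done.

Besides the shell and the picture viewer there is one more tool, called after "Call:" as name(argument=value, ...), one argument or row to a line, values as JSON. arm_command: Moves the arm, as the interface text tells. Its arguments: {"type":"object","properties":{"targets":{"type":"array","items":{"type":"array","items":{"type":"number"}}}},"required":["targets"]}

```bash
mkdir -p pics; ls; python3 - <<'E'
from cell import env
import cv2,numpy as np,pickle
d={}
for n in ["scene","side","wrist"]:
    s=env.state(); c=env.read_camera(n); d[n]=(s,c)
    cv2.imwrite(f"pics/{n}0.png",c["frame"][:,:,::-1])
    print(n,c["vertical_fov"],c["cx"],c["cy"],np.round(c.get("world_from_camera",c.get("hand_eye")),3).tolist())
pickle.dump(d,open("d0.pkl","wb"))
print(s)
E
```

```text
pics
scene 48.06305496845526 277.6382585683272 209.58104210555882 [[-0.865, -0.203, 0.458, 11.437], [-0.501, 0.348, -0.792, 806.284], [0.002, -0.915, -0.403, 532.799], [0.0, 0.0, 0.0, 1.0]]
side 53.29040198446377 276.05398518988295 205.8035764113418 [[0.993, -0.073, 0.091, 373.449], [-0.114, -0.445, 0.888, -924.604], [-0.024, -0.892, -0.45, 611.778], [0.0, 0.0, 0.0, 1.0]]
wrist 65.33538907003711 279.66931319605254 210.1291700043211 [[-0.001, -0.972, -0.237, 66.156], [1.0, -0.002, 0.0, -0.655], [-0.0, -0.237, 0.972, -170.48], [0.0, 0.0, 0.0, 1.0]]
{'t': 0.1, 'joints': array([-1.05619201e-01,  4.91489320e-01,  1.55942175e+00, -3.12498103e-05,
        1.09170517e+00, -1.05583336e-01]), 'qvel': array([-0.00068542, -0.00132855, -0.00226232, -0.00040326,  0.00010678,
        0.00041824]), 'tau': array([ 2.47082615e-03, -6.13621187e+01, -2.58604574e+01,  6.93451893e-02,
        4.70101309e-02, -2.07912552e-05]), 'eef_pos': array([6.24766318e+02, 2.79147423e-02, 2.14114925e+02]), 'tcp_rot': array([-3.14057184e+00, -8.03108024e-05,  1.57077484e+00]), 'ft_force': array([-0.31741316, -0.66083488, -0.33680604]), 'moment': array([0.00138312, 0.0406034 , 0.00543658]), 'grip_force': 0.0, 'opening': 1.0035779055334764}
```

View pics/scene0.png

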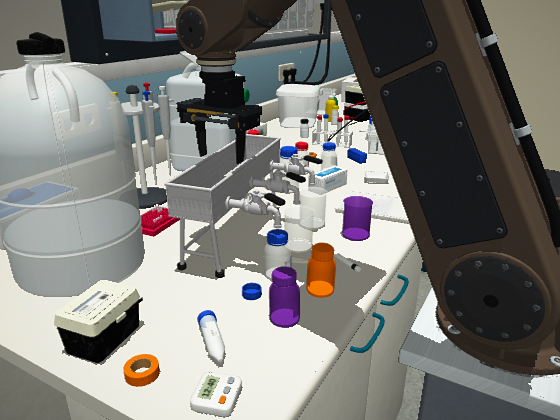

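View pics/side0.png

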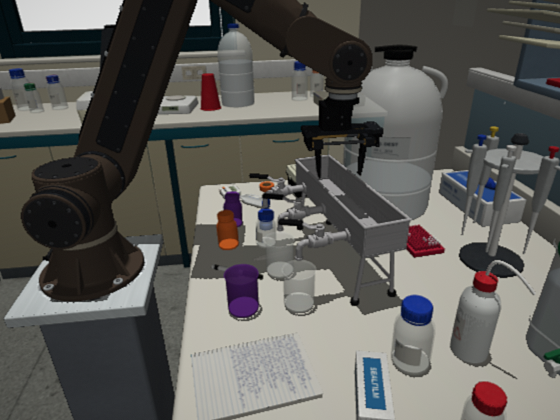

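View pics/wrist0.png

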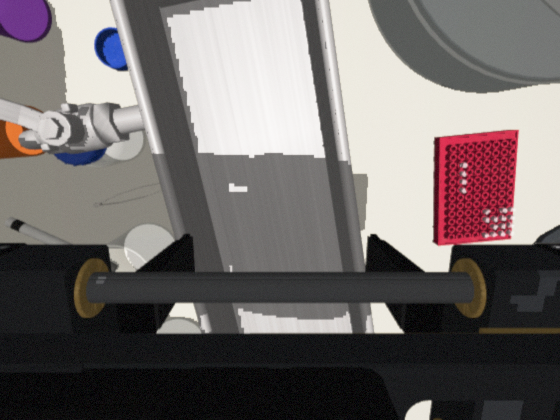

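The clear bottle with a blue cap at scene (278,255) stands under the left tap. The other candidates are the orange bottle at (321,270) and the purple one at (285,295), both standing in front and both excluded. The clear beakers appear to be under the middle and right taps (side view (280,255) and (299,285)), and the purple beaker at (242,290) is excluded. I'll raise the tool and look at the row from above.

Call:
arm_command(
  targets=[
    [0,0,-50,0,1],
    [0,0,-100,0,0],
    [-30,-40,-140,0,0],
    [-70,-85,-180,0,0],
    [-105,-125,-215,0,0],
  ],
)

```text
t: 0.65
eef_pos: [529.9, -78.2, 402.9]
tcp_rot: [-3.142, 0.0, 1.572]
ft_force: [0.4, -1.5, -0.1]
opening: 0.72
grip_force: 0.0
```

Call:
arm_command(
  targets=[
    [0,0,0,0,0],
    [0,0,0,0,0],
    [0,0,0,0,0],
  ],
)

```text
t: 0.95
eef_pos: [531.6, -77.3, 400.8]
tcp_rot: [-3.14, -0.001, 1.571]
ft_force: [0.5, 0.3, -0.8]
opening: 0.471
grip_force: 0.0
```

```bash
cat > h.py <<'E'
import numpy as np, cv2
from scipy.spatial.transform import Rotation as R
def cam(env,name):
    s=env.state(); c=env.read_camera(name)
    if name=="wrist":
        T=np.eye(4); T[:3,:3]=R.from_euler('xyz',s["tcp_rot"]).as_matrix(); T[:3,3]=s["eef_pos"]
        c["W"]=T@c["hand_eye"]
    else: c["W"]=c["world_from_camera"]
    return c
def ray(c,uv,z):
    f=c["frame"].shape[0]/2/np.tan(np.radians(c["vertical_fov"])/2)
    d=c["W"][:3,:3]@np.array([(uv[0]-c["cx"])/f,(uv[1]-c["cy"])/f,1]); o=c["W"][:3,3]
    return o+d*(z-o[2])/d[2]
def proj(c,p):
    f=c["frame"].shape[0]/2/np.tan(np.radians(c["vertical_fov"])/2)
    q=c["W"][:3,:3].T@(np.array(p)-c["W"][:3,3]); return q[:2]/q[2]*f+[c["cx"],c["cy"]]
E
python3 - <<'E'
from cell import env
from h import *
import pickle
c=cam(env,"wrist"); pickle.dump(c,open("w1.pkl","wb"))
s=env.state(); print(s["t"],s["eef_pos"],s["tcp_rot"],s["opening"])
cv2.imwrite("pics/w1.png",cv2.resize(c["frame"][:,:,::-1],(800,600),interpolation=cv2.INTER_CUBIC))
E
```

```text
1.0 [531.68104603 -77.15431253 400.61198771] [-3.13963401e+00 -6.84486252e-04  1.57150465e+00] 0.42087102454007436
```

View pics/w1.png

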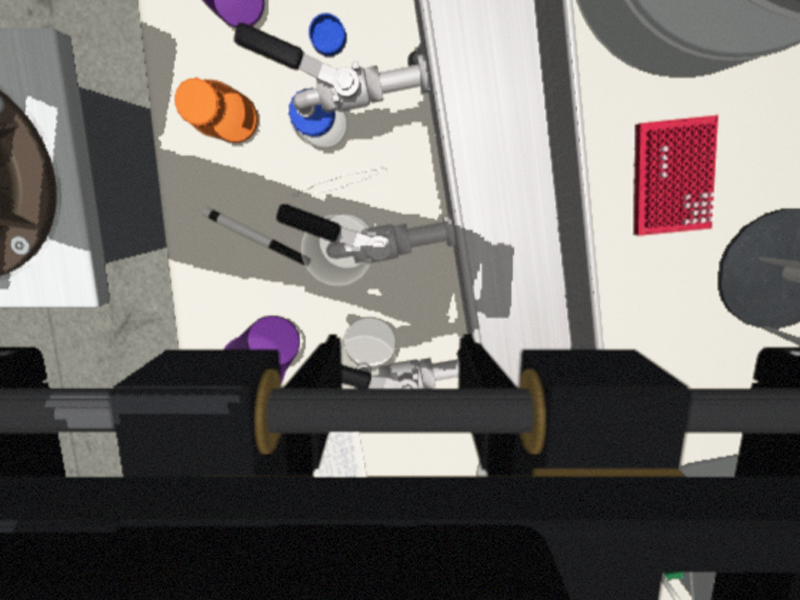

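The wrist view (800-px scale) shows the capped clear bottle under the left spout at (315,112) and clear beakers under the middle spout (340,245) and right spout (370,340). The sleeves are at (268,45) and (308,224), with the right one partly hidden at (355,378). That gives left → shut, middle and right → open. I'll shift to see the right lever.

Call:
arm_command(
  targets=[
    [-40,0,0,0,0],
    [-80,0,0,0,0],
    [-80,0,0,0,0],
    [-80,0,0,0,0],
    [-80,0,0,0,0],
  ],
)

```text
t: 1.5
eef_pos: [531.6, -156.7, 401.3]
tcp_rot: [-3.141, -0.001, 1.572]
ft_force: [0.8, 1.0, -0.0]
opening: 0.024
grip_force: 0.0
```

```bash
python3 - <<'E'
from cell import env
from h import *
import pickle
c=cam(env,"wrist"); pickle.dump(c,open("w2.pkl","wb"))
s=env.state(); print(s["t"],s["eef_pos"],s["opening"])
def sleeves(c):
    W=c["frame"].astype(int); m=((W.max(2)<45)*255).astype(np.uint8); m[225:]=0
    for k in cv2.findContours(m,0,2)[0]:
        if 150<cv2.contourArea(k)<1500:
            r=cv2.minAreaRect(k); b=cv2.boxPoints(r)
            l=sorted(range(4),key=lambda i:np.linalg.norm(b[i]-b[0]))
            e1,e2=(b[0]+b[l[1]])/2,(b[l[2]]+b[l[3]])/2
            p,q=ray(c,e1,192)[:2],ray(c,e2,192)[:2]
            print(np.round(r[0]),np.round(r[1]),"ends",p.round(),q.round(),"len",np.linalg.norm(p-q).round(),"dir",np.degrees(np.arctan2(*(p-q)[::-1])).round(1))
c1=pickle.load(open("w1.pkl","rb"))
for k in (c1,c): sleeves(k); print()
for uv in [(347,82),(373,241)]: print("stem",ray(c1,np.array(uv)/1.4286,183).round(1))
cv2.imwrite("pics/w2.png",cv2.resize(c["frame"][:330,60:400,::-1],None,fx=1.8,fy=1.8,interpolation=cv2.INTER_CUBIC))
E
```

```text
1.55 [ 531.55977754 -156.55772782  401.53243402] 0.012125885561845946
[216. 155.] [44. 12.] ends [434. -30.] [481. -48.] len 50.0 dir 159.6
[  4. 143.] [33. 15.] ends [213.  -9.] [223. -42.] len 35.0 dir 106.1
[ 23. 121.] [118.  29.] ends [245.  60.] [241. -67.] len 127.0 dir 88.0
[187.  32.] [50. 14.] ends [411. 100.] [457.  80.] len 50.0 dir 156.2

[237. 199.] [43. 12.] ends [ 457. -161.] [ 504. -177.] len 50.0 dir 161.0
[15. 79.] [123.  29.] ends [254.  24.] [ 231. -102.] len 128.0 dir 79.7

stem [490.5  66.7 183. ]
stem [508.7 -55.2 183. ]
```

View pics/w2.png

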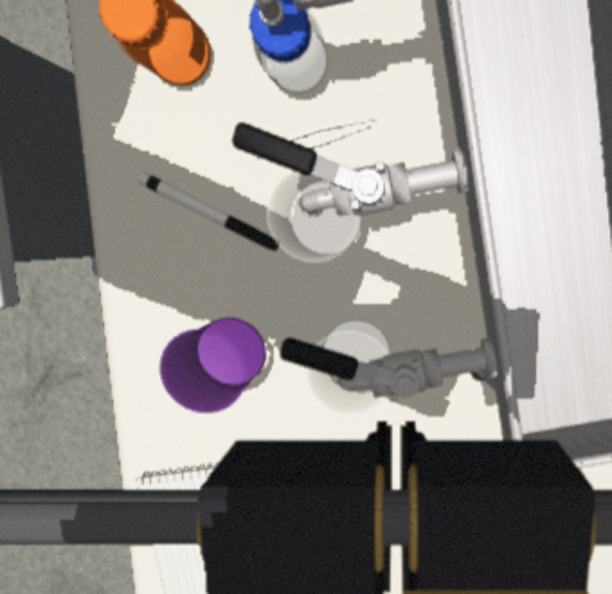

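The crop shows the clear beakers under the middle spout (315,220) and right spout (350,365), with the purple look-alike at (205,365) not under any spout. Stems are at about L (489,66), M (513,-61), R (537,-188), with splitter yaw about 11° and levers at about 55–60°. I'll do the right lever first, coming down on its left side.

Call:
arm_command(
  targets=[
    [18,-45,0,0,0],
    [18,-45,40,0,0],
    [18,-45,80,0,0],
    [18,-45,120,0,0],
    [18,-45,160,0,0],
  ],
)

```text
t: 2.05
eef_pos: [486.2, -138.5, 240.9]
tcp_rot: [3.14, 0.0, 1.572]
ft_force: [0.7, -0.0, -0.0]
opening: 0.002
grip_force: 0.0
```

Call:
arm_command(
  targets=[
    [0,0,20,0,0],
    [0,0,40,0,0],
    [0,0,60,0,0],
    [0,0,62,0,0],
    [0,0,62,0,0],
  ],
)

```text
t: 2.55
eef_pos: [486.5, -139.1, 180.2]
tcp_rot: [-3.141, -0.0, 1.572]
ft_force: [-0.5, 0.6, 0.9]
opening: 0.007
grip_force: 0.0
```

Call:
arm_command(
  targets=[
    [-5,-5,0,0,0],
    [-10,-6,0,0,0],
    [-15,-7,0,0,0],
    [-20,-8,0,0,0],
    [-25,-9,0,0,0],
  ],
)

```text
t: 3.05
eef_pos: [477.1, -165.2, 180.2]
tcp_rot: [3.141, -0.0, 1.571]
ft_force: [-0.0, 2.7, 1.8]
opening: 0.007
grip_force: 1.4
```

Call:
arm_command(
  targets=[
    [-4,0,0,0,0],
    [-8,-1,0,0,0],
    [-11,-1,0,0,0],
    [-13,-2,0,0,0],
    [-13,-2,0,0,0],
  ],
)

```text
t: 3.55
eef_pos: [475.4, -178.1, 179.9]
tcp_rot: [3.141, 0.0, 1.571]
ft_force: [0.7, 1.2, -0.1]
opening: 0.005
grip_force: 0.3
```

Call:
arm_command(
  targets=[
    [-1,0,0,0,0],
    [-2,0,0,0,0],
    [-3,0,0,0,0],
    [-3,0,0,0,0],
  ],
)

```text
t: 3.95
eef_pos: [475.3, -179.6, 179.9]
tcp_rot: [3.142, -0.002, 1.571]
ft_force: [2.8, 9.1, 1.7]
opening: 0.005
grip_force: 4.9
```

Call:
arm_command(
  targets=[
    [-1,0,0,0,0],
    [-2,0,0,0,0],
    [-2,0,0,0,0],
  ],
)

```text
t: 4.25
eef_pos: [475.3, -180.1, 179.8]
tcp_rot: [-3.141, -0.005, 1.57]
ft_force: [5.1, 21.8, 3.3]
opening: 0.006
grip_force: 10.0
```

The right lever is at its stop: force rose to 22 N with no further motion. I'll back off, rise, and go to the middle lever.

Call:
arm_command(
  targets=[
    [10,0,0,0,0],
    [20,0,0,0,0],
    [20,0,-30,0,0],
    [20,0,-60,0,0],
    [60,-4,-60,0,0],
  ],
)

```text
t: 4.75
eef_pos: [473.1, -125.1, 243.0]
tcp_rot: [3.136, 0.003, 1.568]
ft_force: [1.4, 1.3, -0.6]
opening: 0.005
grip_force: 0.0
```

Call:
arm_command(
  targets=[
    [40,-4,0,0,0],
    [80,-8,0,0,0],
    [115,-9,0,0,0],
    [115,-9,0,0,0],
    [115,-9,0,0,0],
  ],
)

```text
t: 5.25
eef_pos: [462.3, -7.3, 240.1]
tcp_rot: [3.141, 0.001, 1.573]
ft_force: [-0.1, -0.5, -0.4]
opening: 0.006
grip_force: 0.0
```

Call:
arm_command(
  targets=[
    [0,0,20,0,0],
    [0,0,40,0,0],
    [0,0,60,0,0],
    [0,0,60,0,0],
  ],
)

```text
t: 5.65
eef_pos: [461.4, -8.7, 178.1]
tcp_rot: [-3.138, -0.0, 1.569]
ft_force: [0.6, 1.1, 0.2]
opening: 0.005
grip_force: 0.0
```

Call:
arm_command(
  targets=[
    [-6,-4,0,0,0],
    [-12,-6,0,0,0],
    [-18,-7,0,0,0],
    [-23,-8,0,0,0],
    [-28,-9,0,0,0],
  ],
)

```text
t: 6.15
eef_pos: [453.2, -36.2, 180.3]
tcp_rot: [3.141, 0.0, 1.571]
ft_force: [-1.1, 2.5, 1.1]
opening: 0.007
grip_force: 1.4
```

Call:
arm_command(
  targets=[
    [-4,0,0,0,0],
    [-8,-1,0,0,0],
    [-11,-1,0,0,0],
    [-13,-2,0,0,0],
    [-13,-2,0,0,0],
  ],
)

```text
t: 6.65
eef_pos: [451.4, -49.0, 180.0]
tcp_rot: [3.141, 0.0, 1.571]
ft_force: [0.8, -0.5, -0.0]
opening: 0.002
grip_force: 0.3
```

Call:
arm_command(
  targets=[
    [-1,0,0,0,0],
    [-2,0,0,0,0],
    [-3,0,0,0,0],
    [-3,0,0,0,0],
  ],
)

```text
t: 7.05
eef_pos: [451.4, -51.5, 179.9]
tcp_rot: [3.141, -0.001, 1.571]
ft_force: [1.8, 4.9, 0.3]
opening: 0.003
grip_force: 2.3
```

Call:
arm_command(
  targets=[
    [-1,0,0,0,0],
    [-2,0,0,0,0],
    [-2,0,0,0,0],
  ],
)

```text
t: 7.35
eef_pos: [451.4, -52.2, 179.9]
tcp_rot: [3.141, -0.003, 1.57]
ft_force: [3.7, 18.0, 1.0]
opening: 0.001
grip_force: 8.2
```

The middle lever is at its stop. Next, the left lever from its right/front flank.

Call:
arm_command(
  targets=[
    [10,0,0,0,0],
    [20,0,0,0,0],
    [20,0,-30,0,0],
    [20,0,-60,0,0],
    [50,-10,-60,0,0],
  ],
)

```text
t: 7.85
eef_pos: [443.3, -4.9, 242.8]
tcp_rot: [3.136, 0.002, 1.569]
ft_force: [1.3, -0.1, 0.6]
opening: 0.005
grip_force: 0.0
```

Call:
arm_command(
  targets=[
    [30,-10,0,0,0],
    [61,-22,0,0,0],
    [61,-22,0,0,0],
    [61,-22,0,0,0],
  ],
)

```text
t: 8.25
eef_pos: [419.2, 57.7, 240.1]
tcp_rot: [3.141, 0.001, 1.573]
ft_force: [-1.4, 0.1, 0.2]
opening: 0.007
grip_force: 0.0
```

Call:
arm_command(
  targets=[
    [0,0,20,0,0],
    [0,0,40,0,0],
    [0,0,60,0,0],
    [0,0,60,0,0],
  ],
)

```text
t: 8.65
eef_pos: [418.7, 56.5, 178.2]
tcp_rot: [-3.138, 0.0, 1.57]
ft_force: [0.5, -0.5, 0.6]
opening: 0.006
grip_force: 0.0
```

Call:
arm_command(
  targets=[
    [6,3,0,0,0],
    [13,6,0,0,0],
    [20,8,0,0,0],
    [27,10,0,0,0],
    [34,12,0,0,0],
  ],
)

```text
t: 9.15
eef_pos: [431.6, 91.9, 180.3]
tcp_rot: [3.141, 0.0, 1.571]
ft_force: [-0.8, -3.1, 0.5]
opening: 0.007
grip_force: 1.3
```

Call:
arm_command(
  targets=[
    [6,2,0,0,0],
    [11,5,0,0,0],
    [15,8,0,0,0],
    [19,12,0,0,0],
    [19,12,0,0,0],
  ],
)

```text
t: 9.65
eef_pos: [443.7, 110.8, 179.9]
tcp_rot: [3.141, -0.0, 1.571]
ft_force: [0.2, -0.3, -0.2]
opening: 0.006
grip_force: 0.2
```

Call:
arm_command(
  targets=[
    [4,3,0,0,0],
    [7,6,0,0,0],
    [9,9,0,0,0],
    [9,9,0,0,0],
  ],
)

```text
t: 10.05
eef_pos: [452.7, 119.5, 179.9]
tcp_rot: [3.141, -0.0, 1.571]
ft_force: [-1.3, -1.3, -0.6]
opening: 0.008
grip_force: 0.3
```

Call:
arm_command(
  targets=[
    [0,1,0,0,0],
    [0,2,0,0,0],
    [0,3,0,0,0],
    [0,4,0,0,0],
    [0,4,0,0,0],
  ],
)

```text
t: 10.55
eef_pos: [456.3, 119.3, 179.9]
tcp_rot: [3.142, -0.0, 1.571]
ft_force: [-3.1, 0.7, -0.2]
opening: 0.006
grip_force: 1.0
```

Call:
arm_command(
  targets=[
    [0,1,0,0,0],
    [0,2,0,0,0],
    [0,2,0,0,0],
  ],
)

```text
t: 10.85
eef_pos: [458.4, 119.3, 179.9]
tcp_rot: [3.141, 0.0, 1.571]
ft_force: [-2.3, 1.7, -0.4]
opening: 0.006
grip_force: 1.0
```

Call:
arm_command(
  targets=[
    [0,1,0,0,0],
    [0,2,0,0,0],
    [0,2,0,0,0],
  ],
)

```text
t: 11.15
eef_pos: [460.4, 119.3, 179.9]
tcp_rot: [3.141, -0.0, 1.571]
ft_force: [-1.5, 1.0, 0.2]
opening: 0.004
grip_force: 1.0
```

Call:
arm_command(
  targets=[
    [0,1,0,0,0],
    [0,2,0,0,0],
    [0,2,0,0,0],
  ],
)

```text
t: 11.45
eef_pos: [462.5, 119.3, 179.9]
tcp_rot: [3.141, -0.0, 1.571]
ft_force: [-2.6, 1.8, 0.5]
opening: 0.008
grip_force: 1.0
```

Call:
arm_command(
  targets=[
    [0,1,0,0,0],
    [0,2,0,0,0],
    [0,2,0,0,0],
  ],
)

```text
t: 11.75
eef_pos: [463.1, 119.4, 179.7]
tcp_rot: [-3.139, 0.0, 1.571]
ft_force: [-8.1, 1.0, 3.4]
opening: 0.003
grip_force: 4.2
```

Call:
arm_command(
  targets=[
    [0,1,0,0,0],
    [0,1.5,0,0,0],
    [0,1.5,0,0,0],
  ],
)

```text
t: 12.05
eef_pos: [463.4, 119.4, 179.6]
tcp_rot: [-3.136, 0.0, 1.571]
ft_force: [-14.2, 1.7, 6.4]
opening: 0.003
grip_force: 7.1
```

The left lever is at its stop. I'll back off, rise, and check from above.

Call:
arm_command(
  targets=[
    [-5,-10,0,0,0],
    [-10,-20,0,0,0],
    [-15,-20,-40,0,0],
    [-60,-10,-80,0,0],
    [-105,10,-120,0,0],
  ],
)

```text
t: 12.55
eef_pos: [468.1, 30.8, 286.3]
tcp_rot: [3.14, 0.0, 1.573]
ft_force: [1.0, 0.7, -0.9]
opening: 0.003
grip_force: 0.0
```

Call:
arm_command(
  targets=[
    [-45,25,-40,0,0],
    [-90,50,-80,0,0],
    [-140,80,-105,0,0],
    [-170,80,-105,0,0],
    [-170,80,-105,0,0],
  ],
)

```text
t: 13.05
eef_pos: [549.4, -142.3, 390.7]
tcp_rot: [3.139, 0.002, 1.568]
ft_force: [0.1, -0.3, 0.0]
opening: 0.004
grip_force: 0.0
```

Call:
arm_command(
  targets=[
    [0,0,0,0,0],
    [0,0,0,0,0],
  ],
)

```text
t: 13.25
eef_pos: [548.1, -138.4, 389.1]
tcp_rot: [-3.142, -0.0, 1.57]
ft_force: [-0.2, 0.0, 0.8]
opening: 0.006
grip_force: 0.0
```

```bash
python3 - <<'E'
from cell import env
from h import *
c=cam(env,"wrist"); s=env.state(); print(s["t"],s["eef_pos"],s["opening"])
W=c["frame"].astype(int); m=((W.max(2)<45)*255).astype(np.uint8); m[225:]=0
for k in cv2.findContours(m,0,2)[0]:
    if 150<cv2.contourArea(k)<1500:
        v=cv2.fitLine(k,cv2.DIST_L2,0,.01,.01).ravel(); r=cv2.minAreaRect(k)
        p,q=(ray(c,v[2:]+t*v[:2],192)[:2] for t in(-20,20))
        print(np.round(r[0]),ray(c,r[0],192).round(),np.degrees(np.arctan2(*(p-q)[::-1])).round(1))
a=c["frame"][:330,60:420,::-1]; b=env.read_camera("side")["frame"][150:340,150:420,::-1]
cv2.imwrite("pics/end.png",np.hstack([a,cv2.resize(b,(440,330))]))
E
```

```text
13.3 [ 548.08928462 -137.77013175  389.15612098] 0.0047570305497414995
[195. 136.] [455. -78. 192.] -162.6
[ 8. 96.] [258. -36. 192.] 79.6
```

View pics/end.png

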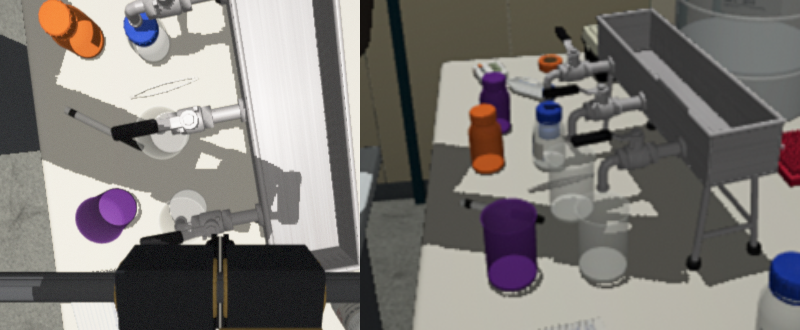

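The end view shows the middle lever in line with its tap at (135,130). The fitted angle there merged with the dark object on the bench at (125,140). The right lever is in line at (165,238), and the vessels are in place. A last look at the left lever, and at the right one from the side.

Call:
arm_command(
  targets=[
    [40,0,0,0,0],
    [80,0,0,0,0],
    [120,0,0,0,0],
    [120,0,0,0,0],
    [120,0,0,0,0],
  ],
)

```text
t: 13.85
eef_pos: [548.2, -16.8, 389.6]
tcp_rot: [3.141, 0.0, 1.574]
ft_force: [0.0, -0.2, -0.1]
opening: 0.006
grip_force: 0.0
```

```bash
python3 - <<'E'
from cell import env
from h import *
c=cam(env,"wrist")
a=c["frame"][:330,60:420,::-1]; b=env.read_camera("scene")["frame"][130:270,210:370,::-1]
cv2.imwrite("pics/end2.png",np.hstack([a,cv2.resize(b,(377,330),interpolation=cv2.INTER_CUBIC)]))
W=c["frame"].astype(int); m=((W.max(2)<45)*255).astype(np.uint8); m[225:]=0
for k in cv2.findContours(m,0,2)[0]:
    if 150<cv2.contourArea(k)<1500:
        v=cv2.fitLine(k,cv2.DIST_L2,0,.01,.01).ravel(); r=cv2.minAreaRect(k)
        p,q=(ray(c,v[2:]+t*v[:2],192)[:2] for t in(-20,20))
        print(np.round(r[0]),np.round(r[1]),ray(c,r[0],192).round(),np.degrees(np.arctan2(*(p-q)[::-1])).round(1))
E
```

```text
[ 16. 162.] [105.  24.] [254.  15. 192.] 86.6
```

View pics/end2.png

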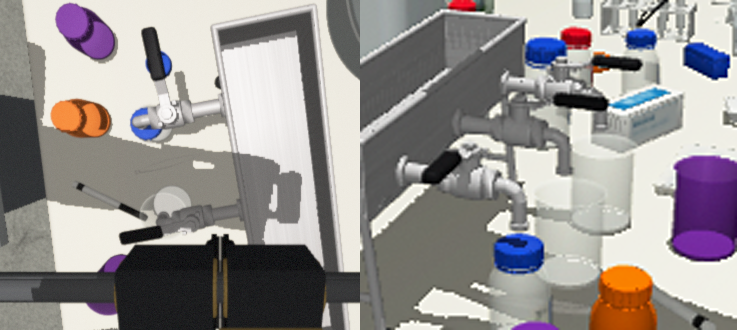

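The left lever lies along the trough (sleeve at (152,52)) over the capped bottle. The middle and right levers point in line with their spouts over the clear beakers, and nothing has been displaced. Handing in.

```bash
python3 -c "
from cell import env
print(env.job_done())"
```

```text
the job is handed in; nothing more can be done
None
```

The job is handed in; the system gave no verdict. The left lever over the capped bottle is pushed shut, and the middle and right levers over the open beakers are pushed open. Each went up to its stop with at most about 22 N at the wrist, and the vessels still stood in place in the last pictures.

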